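Click the stirring paddle onto the cooker's drive stud

TASK

The washed stirring paddle goes back into the little stirring cooker. Raise the cooker's stiff lid by its bar until it stands upright by itself and let go of it - no further, the tall bottle is right behind it. Then fit the paddle's hub over the drive stud in the middle of the pan, press it down through the click until it is fully home, and do not let go: finish while you are still pressing it down firmly, with nothing else on the worktop disturbed.

Things in the scene. Friction and masses are not known exactly. Their poses are not given: they have to be found in the camera images.
- cooker: The small round white stirring cooker, 240 mm across, fixed on the worktop. Origin: centre of its foot. Axes: z up, x from its front (small dark control panel) to its back (hinge), y to the left. Inside is a dark pan, 168 mm wide, floor 46 mm and rim 96 mm above the worktop; the drive stud stands in its centre. Nothing is over the pan once the lid is up.
- stud_seat (a point): Middle of the steel seat ring (39 mm wide) at the foot of the drive stud, in the pan's centre, 58 mm above the worktop, 12 mm above the pan's floor; axes as the cooker's. The steel stud is 17 mm thick, rises 26 mm above the seat and tapers to 9 mm over its last 8 mm. Three sprung catches round it, 8 mm above the seat, stand 3 to 4 mm proud.
- cooker_lid (a joint): Angle of the cooker's lid (a flat disc, clear dome in a white frame), rad: 0 closed and level, 1.57 upright, 2.1 its end. Starts between 0 and 0.3. The hinge is stiff: the lid stays where it is left; moving it takes about 5 N at the bar. From about 1.85 on it may strike the tall bottle behind it.
- lid_hinge (a point): Middle of the lid's hinge axis, at the back of the cooker, 104 mm behind the stud's axis and 100 mm above the worktop. Axes as the cooker's; the lid turns about y, its front going up and back.
- lid_bar (a point): Middle of the black grip on the lid's front bar: round, 13 mm thick, 70 mm long, parallel to the hinge (cooker's y). With the lid closed it is 225 mm in front of the hinge axis and 37 mm above it, free all round: 16 mm beyond the lid's edge, 18 mm above the lid's frame, fingers pass on both sides. It turns between the finger pads while the lid is raised.
- paddle: Black plastic stirring paddle, 120 g, loose, standing on its blades. Origin on its axis at the level of the blades' lower edges, z up along the hub. Three blades reach 70 mm from the axis and are up to 21 mm high. The round hub rises to 62.5 mm; its upper part (z 44 to 60 mm) is a ribbed grip 30 mm thick with a flat top. Its turn about z does not matter to the stud.
- hub_top (a point): Centre of the hub's flat top, 62.5 mm above the paddle's origin.
- hub_mouth (a point): Centre of the hub's mouth, at its lower end, 10.5 mm above the paddle's origin. The bore is open below, 20 mm wide at the lip in its mouth, 29 mm deep. The lip meets the stud's catches 12 mm above the seat: the push rises to 10 to 13 N, drops from 8 mm on, and over the last 5 mm the catches snap out over the lip (click) and pull the hub down to the seat: fully home.
- drive_seat: The steel seat ring itself (same point and axes as point stud_seat), fixed in the cooker; the hub's end presses on it when the paddle is home. A firm push is 10 to 20 N, kept up after the click; the catches alone load the seat with only 1 or 2 N.
- bottle: Tall green squirt bottle, 50x79x250 mm, upright right behind the cooker, about 60 mm behind the hinge; a bystander. Origin: centre of its foot.
- glass: Clear drinking glass, 81 mm wide, 93 mm high; it and the paddle stand left of the cooker, either of them nearer to it. A bystander. Origin: centre of its foot.
- spice_jar: Spice jar with a black cap, 41 mm wide, 105 mm high, near the cooker's right front; a bystander. Origin: centre of its foot.
Mind the look-alikes: they are no part of the job. Leave any pink look-alike of the paddle alone.

How it is judged:
By the outcome, as a careful person would: the job done as asked, in the order asked, and still so for the second after the job is handed in, while the arm keeps its last pose, push and grip.
It also fails if it takes over 61 s, if anything falls off the work surface, if the arm or the gripper's body presses on something with over 40 N, if the wrist force passes 120 N, or if a joint passes its speed limit or range.

ROBOT

A 6-joint arm with a two-finger parallel gripper is mounted at the origin on the work surface; the furniture and walls round the work are solid. World frame = base frame: x ahead of the robot, y to its left, z up, the work surface at z = 0. Lengths are in mm, angles in degrees, forces in N, time in s.
With the tool pointing down it reaches from about 300 to 850 mm from the base axis. Payload 4.2 kg.
Tool frame: the origin (TCP) lies at the very end of the fingers, on their centre line; the grasp point (between the pads) lies 19 mm behind it (env.tcp_to_grasp is the distance from the TCP to the grasp point, in mm); z points along the fingers, y is the line along which they close (so a half turn about z gives the same grasp; the last joint's range is limited). The gripper opens to 91 mm and grips with 3 to 60 N. Pads are 32 mm wide; open, the fingers measure 118 mm over their backs; the gripper's body (76 mm by 178 mm) begins 60 mm behind the grasp point.
Start: joints at [70.474, 18.312, 89.639, -0, 72.044, -1.146], TCP at [181.315, 545.681, 213.976] pointing down, gripper open.
Joint ranges: [-177.97, 177.97], [-48.28, 115.42], [12.27, 149.76], [-77.06, 257.06], [2.81, 150.46], [-146.56, 146.56]. Speed limits (degrees/s): [147.25, 147.25, 180, 180, 180, 180].

INTERFACE

Orientations are given as [roll, pitch, yaw] about the fixed x, y, z axes, in that order (R = Rz(yaw) Ry(pitch) Rx(roll)).
In Python, from workcell import env gives the robot as it stands.
- The arm moves only by the tool move_arm, never from a script. Its argument "plan" is a list of rows, each a list of 3 entries, a list of its own where there are three numbers: the shift along the world's x, y, z in cm, then the turn about the world's z in degrees, then the closure, from 0 (fully open) to 1 (shut). In form: [[[x, y, z], turn, claw], ...]. A call has 1 to 5 rows; each row shifts and turns the commanded pose from where the row before left it; what a row does not reach is not made up. A row lasts 1/10 s, in which the tool goes at most 50 mm and 8.59 degrees, less where a joint would pass 70% of its speed; a pose out of reach is approached as far as the arm can. A call is refused whole if a number of a shift passes 5 or a number of a turn 8.59, either way. A call with a gripper value outside its range is refused whole. The fingers move at their own pace and stop on an object; "squeeze" is the grip in N (left out, the last holds). Time passes only in rows, so rows that do not move let the fingers close. It gives the time, the measured TCP pose, the force, the opening and the grip force at its end, in the units of the state.
- env.state(): the state, without advancing time (a new reading comes with each control period).
- env.grab_frame(name): name is "scene" or "side" or "wrist"; returns a dict with "frame" (384x512x3 uint8, red, green, blue), "z_map" (384x512 float32, mm along the optical axis (not along the pixel's ray), 0 where there is no reading), "fovy" (degrees; the focal length in pixels is half the picture's height over the tangent of half this angle, whatever the lens; pixels are square), "cx", "cy" (the principal point, pixels), "D" ([k1, k2, p1, p2, k3] as OpenCV has them; the pictures are not rectified), "position" and "orientation" of the camera in the world. Camera axes: x right, y down, z forward; pixel columns grow to the right and rows downward; lengths in mm; the calibration is good to about 2 mm. A picture is of the moment at which its call begins.
- env.job_done(): hands the job in; it is judged then, once.
Trained networks look in a picture, given as the dict that the camera call returned (one of the last four; its "shot" number tells which), for a name from the list of things; names that differ only in an ending like _2 or _b are one class to them, and where a whole thing is asked for, a point or a joint stands for the part that bears it (a point fixed in the world has none). Each returns a list of dicts, best first, with "score" (0 to 1); they miss things now and then, are a little off and sometimes report something else, mostly with a low value. They report only what shows in the picture. A call takes as long as a camera call. They do not tell look-alikes from the thing itself.
- env.search_frame(picture, label): "point" ([column, row] in pixels, amid what is visible of it).
- env.landmark_of(picture, label): "point" ([column, row] in pixels: a listed point, or the origin of a listed thing).
The state is a dict: "time_s": time; "qpos": joint angles; "qvel": joint speeds; "effort": joint torques, N m; "ee_pos": TCP position; "ee_rot": TCP orientation; "force": force on the tool from outside, world axes, zero at the start; "torque": the same for the moment, N m; "gripper_width": finger opening in mm; "gripper_force": force on a finger pad.
Only numpy, scipy, OpenCV 4.12 (cv2) and the standard library are available. Lean on these libraries where they do the work, as an engineer would, in place of code of your own. Each camera call takes 0.05 s, during which the arm holds its last target. There are 200 camera calls.

## Working session

There is one attempt and no reset: what is moved stays moved. The work goes in short steps, Python scripts to look and compute and a tool call to move; the robot and the scene stay as the last step left them, time stands still between calls to the robot, and variables do not carry over. Pictures are saved under pics/ and viewed, at most 10 in all, crops included, and the job is handed in when it is done.

Besides the shell and the picture viewer there is one more tool, called after "Emit:" by a JSON object that holds its "op" and its "data", one argument or row to a line. move_arm: Moves the arm, as the interface text tells. Its arguments: {"type":"object","properties":{"plan":{"type":"array","items":{"type":"array"}},"squeeze":{"type":"number"}},"required":["plan"]}

```bash
mkdir -p pics; cat > h.py <<'E'
import numpy as np, cv2
from scipy.spatial.transform import Rotation as R
from workcell import env
def K(p):
    h=p["frame"].shape[0]; f=h/2/np.tan(np.radians(p["fovy"])/2)
    return np.array([[f,0,p["cx"]],[0,f,p["cy"]],[0,0,1.]])
def rot(p):
    o=np.array(p["orientation"],float)
    return o if o.shape==(3,3) else R.from_euler('xyz',o,degrees=True).as_matrix()
def ray(p,uv):
    n=cv2.undistortPoints(np.array([[uv]],float),K(p),np.array(p["D"],float))[0,0]
    return rot(p)@np.array([n[0],n[1],1.])
def at_z(p,uv,z):
    d=ray(p,uv); c=np.array(p["position"],float); return c+d*(z-c[2])/d[2]
def at_depth(p,uv):
    u,v=int(round(uv[0])),int(round(uv[1])); w=p["z_map"][max(v-2,0):v+3,max(u-2,0):u+3]; w=w[w>0]
    return np.array(p["position"],float)+ray(p,uv)*np.median(w) if len(w) else None
def proj(p,X):
    r=rot(p).T; t=-r@np.array(p["position"],float)
    return cv2.projectPoints(np.array(X,float).reshape(-1,3),cv2.Rodrigues(r)[0],t,K(p),np.array(p["D"],float))[0][:,0]
def cloud(p):
    h,w=p["z_map"].shape; g=np.stack(np.meshgrid(np.arange(w),np.arange(h)),-1).reshape(-1,1,2).astype(float)
    n=cv2.undistortPoints(g,K(p),np.array(p["D"],float))[:,0]
    z=p["z_map"].reshape(-1,1); X=np.hstack([n,np.ones_like(z)])*z@rot(p).T+np.array(p["position"],float)
    X[z[:,0]==0]=np.nan; return X.reshape(h,w,3)
def save(p,name,box=None,s=1):
    im=p["frame"][:,:,::-1]
    if box: im=im[box[1]:box[3],box[0]:box[2]]
    cv2.imwrite("pics/"+name,cv2.resize(im,None,fx=s,fy=s,interpolation=cv2.INTER_CUBIC))
E
python3 - <<'E'
from h import *
np.set_printoptions(precision=1,suppress=True)
ims=[]
for n in ["scene","side","wrist"]:
    p=env.grab_frame(n); save(p,n+"0.png"); print(n,p["position"],p["orientation"],p["fovy"])
    for l in ["lid_bar","lid_hinge","stud_seat","hub_top","paddle","cooker","glass","bottle","spice_jar"]:
        for r in env.landmark_of(p,l)[:3]:
            if r["score"]>.2: print(' ',l,round(r["score"],2),np.array(r["point"]),at_depth(p,r["point"]), at_z(p,r["point"],{"hub_top":62.5,"stud_seat":58,"lid_hinge":100,"lid_bar":137}.get(l,0)))
print(env.state())
E
```

```text
scene [  61.5 -829.9  836.4] [-130.2   -0.8  -30.2] 55.29956540380322
  lid_bar 0.61 [243.4 183.2] [ 455.  -131.3  191.5] [488.2 -72.2 137. ]
  lid_bar 0.5 [333.8 224.9] [ 691.  -277.5   37.7] [ 612.7 -346.1  137. ]
  lid_hinge 0.95 [309.9 208.6] [ 611.3 -246.6  116.9] [ 624.2 -232.9  100. ]
  hub_top 0.77 [163.7 176.9] [333.4 254.5  -2. ] [312.5 171.1  62.5]
  hub_top 0.74 [211.8 182.5] [444.4  67.8  58.8] [442.6  63.6  62.5]
  hub_top 0.64 [215.6 197.4] [441.1  36.3  17.3] [420.2 -11.5  62.5]
  paddle 0.71 [215.7 196. ] [442.9  38.8  21. ] [452.7  61.2  -0. ]
  paddle 0.49 [162.9 192.5] [294.3 146.2  18.5] [299.5 168.4   0. ]
  cooker 0.79 [273.4 232.5] [ 481.4 -255.4   92.1] [ 533.3 -184.3    0. ]
  glass 0.66 [195.3 167.4] [440.5 201.6  37.5] [458.3 250.    0. ]
  bottle 0.56 [334.8 226.7] [ 693.7 -280.6   31.3] [ 718.2 -259.2    0. ]
  spice_jar 0.79 [274.7 297.7] [ 402.4 -391.4   13.6] [ 408.1 -384.2    0. ]
side [ -39.  -897.5 1022.2] [-133.3    0.7  -34.1] 43.875524966181196
  lid_bar 0.82 [253.3 183. ] [ 453.6 -136.2  194.2] [487.7 -83.6 137. ]
  lid_hinge 0.88 [330.1 201.4]
[... 236 characters left out ...]
4.8] [ 399.5 -370.5    0. ]
  glass 0.66 [192.7 160.9] [443.3 205.5  40.1] [463.  250.5   0. ]
  bottle 0.7 [353.8 221.7] [ 699.4 -280.6   24.6] [ 717.6 -265.4    0. ]
  spice_jar 0.56 [287.3 302.8] [ 388.3 -380.9    6.8] [ 391.1 -377.5    0. ]
wrist [112.2 570.  384.1] [165.    0.   71.6] 62.439425515319805
{'time_s': 1.5, 'qpos': array([70.5, 18.3, 89.6,  0. , 72. , -1.1]), 'qvel': array([-0. , -0. , -0. , -0.1, -0.1, -0.1]), 'effort': array([ -0. , -41.2, -23.2,   0.1,   0. ,  -0. ]), 'ee_pos': array([181.3, 545.7, 214. ]), 'ee_rot': array([180. ,  -0. , 161.6]), 'force': array([-0.6, -0.6,  0.1]), 'torque': array([-0., -0., -0.]), 'gripper_force': 0.0, 'gripper_width': 91.13169479369911}
```

View pics/scene0.png

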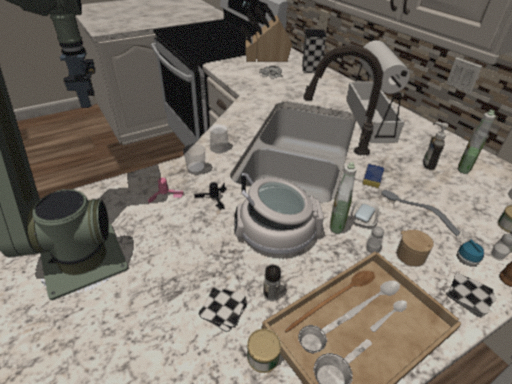

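```bash
python3 - <<'E'
from h import *
np.set_printoptions(precision=1,suppress=True)
p=env.grab_frame("side"); save(p,"c.png",(120,110,400,320),2.85)
X=cloud(p)
for q in ("scene","side"):
    p=env.grab_frame(q); X=cloud(p)
    for l in ["lid_bar","paddle","cooker","bottle","glass","spice_jar"]:
        print(q,l,[(np.array(r["point"]),round(r["score"],2),at_depth(p,r["point"])) for r in env.search_frame(p,l)[:3]])
    # bar: dark points high
    g=p["frame"].astype(int).max(-1); m=(g<60)&(X[...,2]>120)&(X[...,0]>350)&(X[...,0]<520)&(X[...,1]>-260)&(X[...,1]<0)
    v,u=np.nonzero(m); print("bar",len(u)); 
    if len(u): print(np.c_[u,v][::max(1,len(u)//25)], X[m][::max(1,len(u)//25)], X[m].mean(0))
E
```

```text
scene lid_bar [(array([277.7, 200.1]), 0.57, array([ 531.3, -195.5,  144.8]))]
scene paddle [(array([159.7, 191.8]), 0.78, array([285.7, 153.9,  19.6]))]
scene cooker [(array([276.2, 217.5]), 0.95, array([ 490.9, -249.8,  140.9])), (array([215.3, 189.9]), 0.44, array([444.2,  41.9,  45.2]))]
scene bottle [(array([340.5, 198.7]), 0.77, array([ 695.9, -275.8,  141.2]))]
scene glass []
scene spice_jar [(array([269.4, 281.1]), 0.71, array([ 386.9, -383.8,   85.8]))]
bar 60
[[241 176]
 [243 176]
 [241 177]
 [243 177]
 [245 177]
 [242 178]
 [244 178]
 [241 179]
 [243 179]
 [245 179]
 [242 180]
 [244 180]
 [241 181]
 [243 181]
 [245 181]
 [242 182]
 [244 182]
 [241 183]
 [243 183]
 [245 183]
 [243 184]
 [245 184]
 [243 185]
 [245 185]
 [243 186]
 [242 187]
 [244 187]
 [243 188]
 [242 189]
 [244 189]] [[ 466.8  -96.1  188.9]
 [ 468.4 -105.   194.3]
 [ 463.6 -101.8  190.3]
 [ 466.3 -108.7  193.9]
 [ 478.6  -98.7  182.5]
 [ 461.2 -112.   194.5]
 [ 467.2 -112.9  192.8]
 [ 457.7 -112.5  192.5]
 [ 462.5 -115.5  192.8]
 [ 469.8 -114.1  189. ]
 [ 457.6 -118.5  193.1]
 [ 462.9 -120.7  192.6]
 [ 454.
[... 1305 characters left out ...]
 188]
 [259 201]
 [261 203]] [[ 469.9 -101.1  195. ]
 [ 464.4  -99.7  193.3]
 [ 467.9 -104.1  194.7]
 [ 473.8 -104.6  192.1]
 [ 464.1 -104.9  193.7]
 [ 468.7 -107.5  193.3]
 [ 462.3 -102.7  189.5]
 [ 463.7 -110.3  194.4]
 [ 468.4 -112.8  193.8]
 [ 461.5 -113.7  194.5]
 [ 468.1 -113.   190.6]
 [ 460.9 -119.2  195.3]
 [ 458.1 -118.8  192.9]
 [ 461.7 -122.8  194.1]
 [ 457.  -125.1  194.6]
 [ 454.1 -124.7  192.4]
 [ 458.  -128.3  193. ]
 [ 456.9 -129.9  191.3]
 [ 452.1 -137.2  195.8]
 [ 450.4 -139.7  195.1]
 [ 448.3 -142.9  195.1]
 [ 444.6 -148.4  197.7]
 [ 442.5 -146.8  194.1]
 [ 448.4 -147.1  191.3]
 [ 442.9 -150.8  193.4]
 [ 443.5 -176.8  167.7]
 [ 447.7 -179.6  160.4]] [ 457.  -127.5  191.8]
```

View pics/c.png

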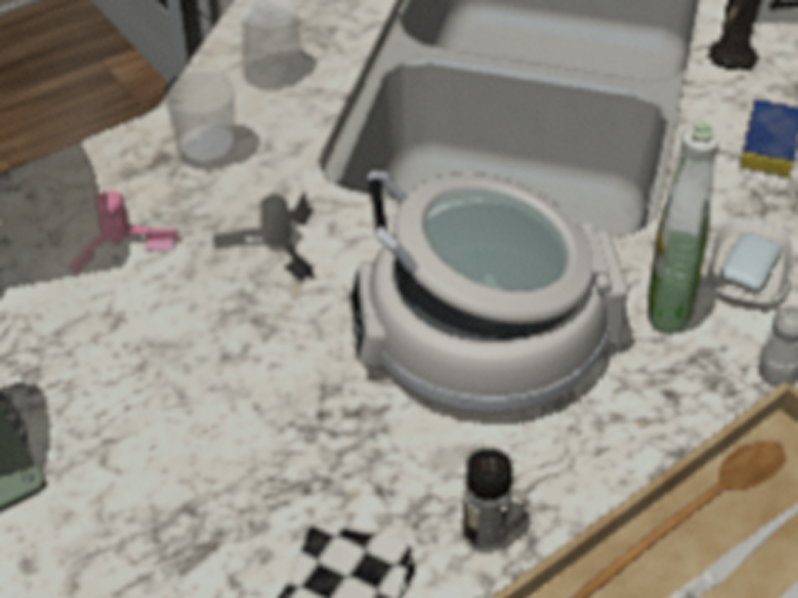

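The views show the cooker with its lid slightly raised, and the bar's black grip at side pixel (252,180). The tall bottle stands behind at (356,200) and the spice jar at (288,290). There are two glasses, at (192,155) and (216,130).

Could be taken for the paddle: black one at side (217,189), pink one at (160,187). I choose the black one, and the crop confirms it is black and near the cooker. The only lid bar is at (252,180).

Moving above the bar.

Emit:
{"op": "move_arm", "data": {
  "plan": [
    [[1.7, -4.2, 0.5], -6, 0],
    [[1.7, -4.2, 0.5], -6, 0],
    [[1.7, -4.2, 0.5], -6, 0],
    [[1.7, -4.2, 0.5], -6, 0],
    [[1.7, -4.2, 0.5], -6, 0]
  ]
}}

```text
time_s: 2.75
ee_pos: [266.6, 334.0, 239.3]
ee_rot: [180.0, 0.0, 131.4]
force: [0.9, -0.1, -0.1]
gripper_width: 91.0
gripper_force: 0.0
```

Emit:
{"op": "move_arm", "data": {
  "plan": [
    [[1.7, -4.2, 0.5], -6, 0],
    [[1.7, -4.2, 0.5], -6, 0],
    [[1.7, -4.2, 0.5], -6, 0],
    [[1.7, -4.2, 0.5], -6, 0],
    [[1.7, -4.2, 0.5], -6, 0]
  ]
}}

```text
time_s: 3.25
ee_pos: [351.6, 124.0, 264.5]
ee_rot: [179.9, -0.0, 101.4]
force: [1.1, -0.3, 0.1]
gripper_width: 91.3
gripper_force: 0.0
```

Emit:
{"op": "move_arm", "data": {
  "plan": [
    [[1.7, -4.2, 0], -6, 0],
    [[1.7, -4.2, 0], -6, 0],
    [[1.7, -4.2, 0], -6, 0],
    [[1.7, -4.2, 0], -6, 0],
    [[1.7, -4.2, 0], -6, 0]
  ]
}}

```text
time_s: 3.75
ee_pos: [436.7, -86.3, 264.3]
ee_rot: [179.9, -0.0, 71.3]
force: [0.9, 1.5, 0.3]
gripper_width: 91.2
gripper_force: 0.0
```

```bash
python3 - <<'E'
from h import *
np.set_printoptions(precision=2,suppress=True)
p=env.grab_frame("wrist"); save(p,"w1.png",None,1.5); X=cloud(p)
g=p["frame"].astype(int).max(-1)
m=(g<70)&(X[...,2]>150)&(X[...,2]<215)&(X[...,0]>380)&(X[...,0]<530)&(X[...,1]>-220)&(X[...,1]<-60)
v,u=np.nonzero(m);print(len(u))
P=X[m]; c=np.median(P,0); 
for _ in range(3):
    d=np.linalg.svd(P-P.mean(0))[2][0]; r=np.linalg.norm(np.cross(P-P.mean(0),d),axis=1); P=P[r<9]
t=(P-P.mean(0))@d
print("dir",d,"ang",np.degrees(np.arctan2(d[1],d[0])),"mean",P.mean(0),"mid",P.mean(0)+d*(t.min()+t.max())/2,t.min(),t.max(),"ztop",np.percentile(P[:,2],[50,90,98]))
print(u.min(),u.max(),v.min(),v.max(),p["position"])
for l in ["lid_bar","lid_hinge","stud_seat"]:
    print(l,[(np.array(r["point"]),r["score"],at_depth(p,r["point"])) for r in env.landmark_of(p,l)[:2]])
E
```

```text
874
dir [-0.48 -0.87 -0.  ] ang -118.97402846406611 mean [ 461.04 -116.75  193.33] mid [ 461.11 -116.63  193.33] -27.750921818592285 27.468159189373473 ztop [193.76 195.11 195.73]
284 336 194 256 [460.32 -15.7  434.36]
lid_bar [(array([295.4, 240.7]), 0.61, array([ 456.87, -126.33,  194.22]))]
lid_hinge [(array([460.7, 237.3]), 0.58, array([503.77, -67.19, 353.73]))]
stud_seat []
```

View pics/w1.png

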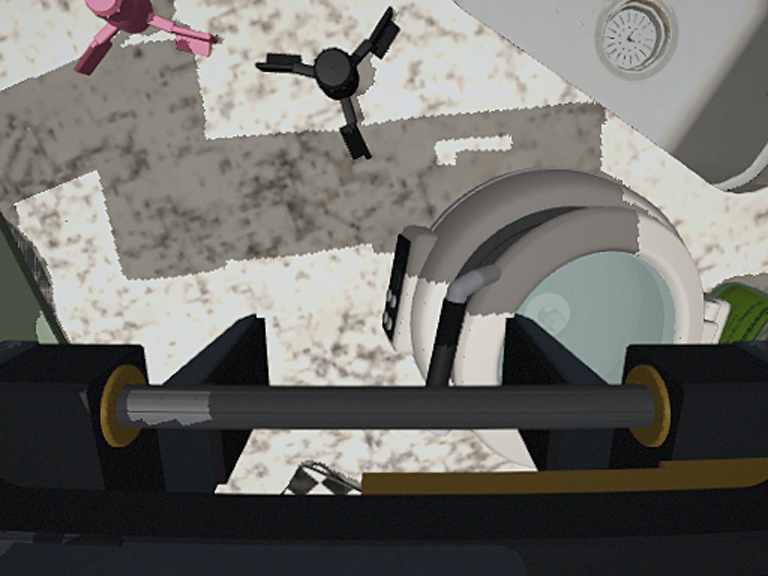

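The wrist view shows the bar grip at about (445,345) in the picture, running at 61°, between the fingers' sides. The black paddle is at (336,73) and the pink one at (130,10). Descending on the bar.

Emit:
{"op": "move_arm", "data": {
  "plan": [
    [[1.0, -2.1, 0], -5, 0.4],
    [[1.0, -2.0, 0], -4.8, 0.4],
    [[0, 0, -2.5], 0, 0.4],
    [[0, 0, -2.5], 0, 0.4],
    [[0, 0, 0], 0, 0.4]
  ],
  "squeeze": 15
}}

```text
time_s: 4.45
ee_pos: [453.8, -123.3, 211.3]
ee_rot: [-179.6, 0.1, 62.0]
force: [0.3, 0.4, -0.1]
gripper_width: 56.0
gripper_force: 0.0
```

Emit:
{"op": "move_arm", "data": {
  "plan": [
    [[0, 0, -1.3], 0, 0.4],
    [[0, 0, -1.3], 0, 0.4],
    [[0, 0, -1.2], 0, 0.4],
    [[0, 0, 0], 0, 0.4]
  ]
}}

```text
time_s: 4.85
ee_pos: [455.6, -124.4, 175.4]
ee_rot: [-179.9, 0.0, 61.9]
force: [-0.2, -0.1, 0.2]
gripper_width: 54.6
gripper_force: 0.0
```

Emit:
{"op": "move_arm", "data": {
  "plan": [
    [[0, 0, 0], 0, 0.6],
    [[0, 0, 0], 0, 0.7],
    [[0, 0, 0], 0, 0.8],
    [[0, 0, 0], 0, 1],
    [[0, 0, 0], 0, 1]
  ]
}}

```text
time_s: 5.35
ee_pos: [456.4, -125.4, 176.2]
ee_rot: [180.0, -0.0, 61.8]
force: [0.1, -0.6, -0.6]
gripper_width: 17.6
gripper_force: 0.0
```

Emit:
{"op": "move_arm", "data": {
  "plan": [
    [[0, 0, 0], 0, 1],
    [[0, 0, 0], 0, 1],
    [[0, 0, 0], 0, 1]
  ]
}}

```text
time_s: 5.65
ee_pos: [457.5, -125.9, 176.2]
ee_rot: [179.8, -0.0, 61.8]
force: [5.0, -2.8, -2.1]
gripper_width: 12.7
gripper_force: 15.0
```

```bash
python3 - <<'E'
from h import *
np.set_printoptions(precision=2,suppress=True)
s=env.state(); print(s["ee_pos"],s["ee_rot"],s["force"],s["gripper_width"],s["gripper_force"])
p=env.grab_frame("side"); save(p,"s2.png",(200,120,400,270),4)
c=np.array([s["ee_pos"][0],s["ee_pos"][1],188.5]); ang=np.radians(-28.5)
# plan: arc in vertical plane
ex=np.array([np.cos(ang),np.sin(ang),0]); a0=.235
f=lambda a: -(225*np.cos(a)-37*np.sin(a))*ex+np.array([0,0,225*np.sin(a)+37*np.cos(a)])
aa=np.linspace(a0,1.57,26); W=np.array([f(a)-f(a0) for a in aa])
print(np.diff(W,axis=0)/10, W[-1])
E
```

```text
[ 457.5  -125.94  176.2 ] [179.83  -0.01  61.81] [ 4.98 -2.78 -2.06] 12.706043445460903 15.00043049454689
[[ 0.44 -0.24  1.11]
 [ 0.49 -0.27  1.08]
 [ 0.54 -0.29  1.05]
 [ 0.59 -0.32  1.02]
 [ 0.64 -0.35  0.98]
 [ 0.68 -0.37  0.94]
 [ 0.73 -0.39  0.89]
 [ 0.77 -0.42  0.85]
 [ 0.81 -0.44  0.8 ]
 [ 0.84 -0.46  0.75]
 [ 0.88 -0.48  0.7 ]
 [ 0.91 -0.49  0.65]
 [ 0.94 -0.51  0.59]
 [ 0.96 -0.52  0.53]
 [ 0.99 -0.54  0.47]
 [ 1.01 -0.55  0.41]
 [ 1.02 -0.56  0.35]
 [ 1.04 -0.56  0.29]
 [ 1.05 -0.57  0.22]
 [ 1.06 -0.58  0.16]
 [ 1.07 -0.58  0.1 ]
 [ 1.07 -0.58  0.03]
 [ 1.07 -0.58 -0.03]
 [ 1.07 -0.58 -0.1 ]
 [ 1.06 -0.58 -0.16]] [ 217.09 -117.87  136.66]
```

View pics/s2.png

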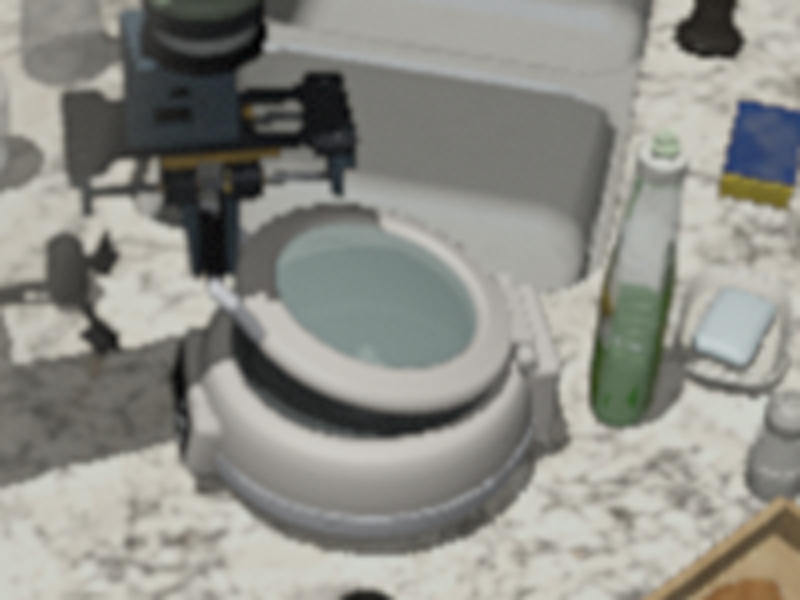

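The crop shows the fingers around the bar's black grip at (212,250), and the opening of 12.7 mm fits the 13 mm bar. Raising along the arc.

Emit:
{"op": "move_arm", "data": {
  "plan": [
    [[0.4, -0.2, 1.1], 0, 1],
    [[0.5, -0.3, 1.1], 0, 1],
    [[0.5, -0.3, 1.1], 0, 1],
    [[0.6, -0.3, 1.0], 0, 1],
    [[0.6, -0.4, 1.0], 0, 1]
  ],
  "squeeze": 25
}}

```text
time_s: 6.2
ee_pos: [482.8, -139.7, 227.4]
ee_rot: [-179.9, -0.1, 61.8]
force: [7.7, 0.2, -13.9]
gripper_width: 12.2
gripper_force: 25.0
```

Emit:
{"op": "move_arm", "data": {
  "plan": [
    [[0.7, -0.4, 0.9], 0, 1],
    [[0.7, -0.4, 0.9], 0, 1],
    [[0.8, -0.4, 0.9], 0, 1],
    [[0.8, -0.4, 0.8], 0, 1],
    [[0.9, -0.4, 0.7], 0, 1]
  ]
}}

```text
time_s: 6.7
ee_pos: [517.9, -158.6, 269.2]
ee_rot: [-179.3, 0.0, 61.8]
force: [-5.3, 2.2, -1.3]
gripper_width: 12.3
gripper_force: 25.0
```

Emit:
{"op": "move_arm", "data": {
  "plan": [
    [[0.9, -0.5, 0.7], 0, 1],
    [[0.9, -0.5, 0.7], 0, 1],
    [[0.9, -0.5, 0.6], 0, 1],
    [[1.0, -0.5, 0.5], 0, 1],
    [[1.0, -0.6, 0.5], 0, 1]
  ]
}}

```text
time_s: 7.2
ee_pos: [564.3, -183.7, 301.9]
ee_rot: [-179.4, -0.0, 61.8]
force: [-7.7, 5.4, 9.5]
gripper_width: 12.4
gripper_force: 25.0
```

Emit:
{"op": "move_arm", "data": {
  "plan": [
    [[1.0, -0.6, 0.4], 0, 1],
    [[1.0, -0.5, 0.3], 0, 1],
    [[1.0, -0.6, 0.3], 0, 1],
    [[1.1, -0.6, 0.2], 0, 1],
    [[0, 0, 0], 0, 1]
  ]
}}

```text
time_s: 7.7
ee_pos: [609.2, -208.0, 315.1]
ee_rot: [-179.9, -0.1, 61.8]
force: [-1.5, 2.4, 8.3]
gripper_width: 12.2
gripper_force: 25.0
```

```bash
python3 - <<'E'
from h import *
np.set_printoptions(precision=2,suppress=True)
s=env.state(); print(s["ee_pos"],s["force"])
P=np.array([[457.5,-125.94,176.2],[482.8,-139.7,227.4],[517.9,-158.6,269.2],s["ee_pos"]])
# fit circle in the vertical plane
d=P[-1,:2]-P[0,:2]; print("ang",np.degrees(np.arctan2(d[1],d[0])))
for n in ("scene","side"):
    p=env.grab_frame(n)
    for l in ["stud_seat","lid_hinge","lid_bar"]:
        print(n,l,[(np.array(r["point"]),r["score"],at_z(p,r["point"],{"stud_seat":58,"lid_hinge":100}.get(l,330))) for r in env.landmark_of(p,l)[:2]])
save(p,"s3.png",(200,90,400,240),4)
E
```

```text
[ 609.22 -207.97  315.13] [-1.48  2.39  8.29]
ang -28.398915916696378
scene stud_seat [(array([277.5, 217.7]), 0.45, array([ 545.07, -183.28,   58.  ]))]
scene lid_hinge [(array([311.3, 205.3]), 0.98, array([ 636.75, -223.31,  100.  ]))]
scene lid_bar [(array([308.4, 142.7]), 0.75, array([ 596.49, -218.2 ,  330.  ]))]
side stud_seat [(array([354.1, 216.2]), 0.58, array([ 689.64, -286.09,   58.  ])), (array([294. , 214.4]), 0.41, array([ 555.79, -184.32,   58.  ]))]
side lid_hinge [(array([330.7, 200.5]), 0.94, array([ 645.36, -231.04,  100.  ])), (array([216.8, 198.6]), 0.36, array([390.74, -45.08, 100.  ]))]
side lid_bar [(array([322.9, 138.1]), 0.85, array([ 599.  , -223.51,  330.  ]))]
```

View pics/s3.png

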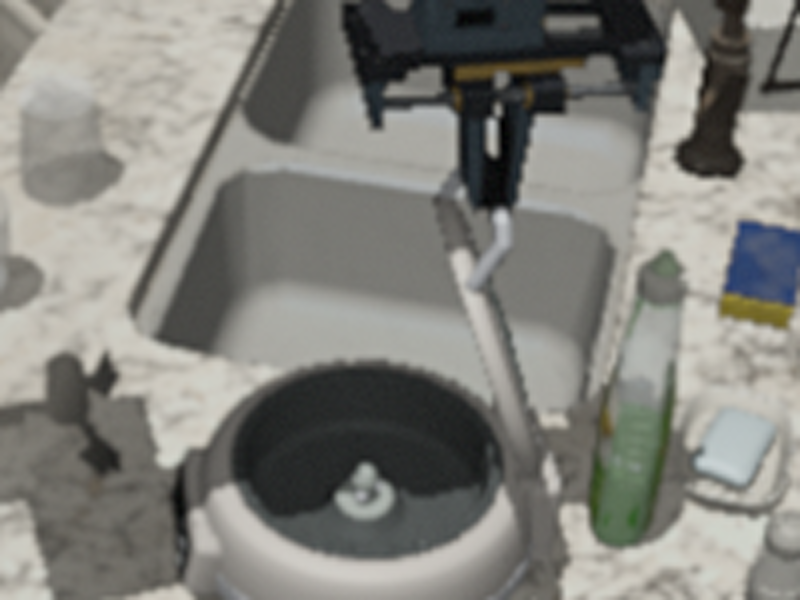

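The crop shows the lid at about 70° with the bar still in the fingers at (490,200). The pan is open with the stud at (365,485). Finishing the arc to upright.

Emit:
{"op": "move_arm", "data": {
  "plan": [
    [[1.1, -0.6, 0.2], 0, 1],
    [[1.1, -0.6, 0.1], 0, 1],
    [[1.1, -0.6, 0], 0, 1],
    [[1.0, -0.6, 0], 0, 1],
    [[1.1, -0.6, -0.1], 0, 1]
  ]
}}

```text
time_s: 8.6
ee_pos: [662.0, -236.5, 315.7]
ee_rot: [-179.6, -0.2, 61.9]
force: [-2.1, 5.3, 4.0]
gripper_width: 12.5
gripper_force: 25.0
```

Emit:
{"op": "move_arm", "data": {
  "plan": [
    [[1.1, -0.6, -0.2], 0, 1],
    [[0, 0, 0], 0, 1]
  ]
}}

```text
time_s: 8.8
ee_pos: [675.3, -243.6, 313.1]
ee_rot: [-179.9, -0.2, 61.9]
force: [2.5, 2.6, 2.1]
gripper_width: 12.3
gripper_force: 25.0
```

```bash
python3 - <<'E'
from h import *
np.set_printoptions(precision=2,suppress=True)
s=env.state(); print(s["ee_pos"],s["force"],s["gripper_width"])
for n in ("scene","side"):
    p=env.grab_frame(n)
    for l in ["stud_seat","lid_hinge","lid_bar"]:
        print(n,l,[(np.array(r["point"]),r["score"],at_z(p,r["point"],{"stud_seat":58,"lid_hinge":100}.get(l,325))) for r in env.landmark_of(p,l)[:2]])
    # white lid plane fit: points with z 150..300 near lid
    X=cloud(p); im=p["frame"].astype(int)
    ex=np.array([.88,-.475]); h=np.array([642,-227.])
    q=(X[...,:2]-h)@ex; w=(X[...,:2]-h)@np.array([.475,.88])
    m=(X[...,2]>130)&(X[...,2]<295)&(np.abs(q)<60)&(np.abs(w)<115)&(im.min(-1)>110)
    A=X[m]; print(len(A), "x vs z fit",np.polyfit(A[:,2],q[m],1))
E
```

```text
[ 675.31 -243.65  313.08] [2.46 2.59 2.13] 12.276833704811612
scene stud_seat [(array([335.6, 223.7]), 0.74, array([ 683.03, -290.22,   58.  ])), (array([274.5, 217.5]), 0.55, array([ 537.57, -178.07,   58.  ]))]
scene lid_hinge [(array([312.1, 212.7]), 0.67, array([ 619.04, -250.31,  100.  ]))]
scene lid_bar [(array([338.8, 142.9]), 0.7, array([ 670.2, -251.1,  325. ]))]
197 x vs z fit [-0.01  5.72]
side stud_seat [(array([295.3, 215. ]), 0.53, array([ 557.37, -188.25,   58.  ]))]
side lid_hinge [(array([326.7, 200.5]), 0.73, array([ 636.27, -224.71,  100.  ]))]
side lid_bar [(array([353.5, 135.1]), 0.93, array([ 673.34, -251.84,  325.  ])), (array([290.8, 214.8]), 0.65, array([ 385.1 , -378.99,  325.  ]))]
328 x vs z fit [-0.    5.65]
```

The lid is upright, with a plane tilt under 0.01 rad. Releasing it and rising.

Emit:
{"op": "move_arm", "data": {
  "plan": [
    [[0, 0, 0], 0, 0.75],
    [[0, 0, 0], 0, 0.6],
    [[0, 0, 0], 0, 0.5],
    [[0, 0, 0.5], 0, 0.5],
    [[0, 0, 1.5], 0, 0.5]
  ]
}}

```text
time_s: 9.7
ee_pos: [673.5, -245.3, 331.7]
ee_rot: [-179.8, 0.0, 61.8]
force: [-0.4, -0.6, -0.2]
gripper_width: 45.0
gripper_force: 0.0
```

Emit:
{"op": "move_arm", "data": {
  "plan": [
    [[0, 0, 2.5], 0, 0.5],
    [[0, 0, 3.0], 0, 0.5],
    [[-4, 2.2, 0], 0, 0.4],
    [[-4, 2.2, 0], 0, 0.2],
    [[-4, 2.2, 0], 0, 0]
  ]
}}

```text
time_s: 10.2
ee_pos: [553.0, -178.9, 387.9]
ee_rot: [-180.0, 0.0, 61.8]
force: [0.0, 0.8, 1.0]
gripper_width: 67.0
gripper_force: 0.0
```

Emit:
{"op": "move_arm", "data": {
  "plan": [
    [[-4, 2.2, 0], 0, 0],
    [[-4, 2.2, 0], 0, 0],
    [[-4, 2.2, 0], 0, 0],
    [[0, 0, 0], 0, 0]
  ]
}}

```text
time_s: 10.6
ee_pos: [429.5, -111.3, 389.9]
ee_rot: [180.0, -0.0, 61.9]
force: [0.3, -0.4, 0.5]
gripper_width: 91.0
gripper_force: 0.0
```

```bash
python3 - <<'E'
from h import *
np.set_printoptions(precision=2,suppress=True)
s=env.state(); print(s["ee_pos"],s["ee_rot"],s["force"])
for n in ("scene","side","wrist"):
    p=env.grab_frame(n)
    for l in ["stud_seat","hub_top","paddle","lid_bar"]:
        print(n,l,[(np.array(r["point"]),round(r["score"],2),at_z(p,r["point"],{"stud_seat":58,"hub_top":62.5,"lid_bar":325}.get(l,0)),at_depth(p,r["point"])) for r in env.landmark_of(p,l)[:2]])
    X=cloud(p); im=p["frame"].astype(int)
    # steel stud: bright in pan
    d=np.hypot(X[...,0]-550,X[...,1]+178)
    m=(d<40)&(X[...,2]>52)&(X[...,2]<90); A=X[m]
    for lo,hi in((55,61),(64,72),(76,90)):
        k=A[(A[:,2]>lo)&(A[:,2]<hi)]
        if len(k)>5: print(n,"stud",lo,len(k),k.mean(0),k.min(0),k.max(0))
    d=np.hypot(X[...,0]-445,X[...,1]-60)
    m=(d<30)&(X[...,2]>56)&(X[...,2]<70); A=X[m]
    if len(A): print("hub",len(A),A.mean(0),A.min(0),A.max(0))
save(p,"w4.png",None,1.5)
E
```

```text
[ 429.54 -111.27  389.88] [179.96  -0.02  61.88] [ 0.31 -0.44  0.5 ]
scene stud_seat [(array([275.9, 221.6]), 0.48, array([ 531.6 , -194.97,   58.  ]), array([ 533.41, -192.53,   55.01]))]
scene hub_top [(array([213.9, 187.2]), 0.75, array([437.88,  37.68,  62.5 ]), array([441.24,  45.43,  55.59])), (array([163.5, 178.5]), 0.71, array([308.86, 163.03,  62.5 ]), array([328.74, 242.84,   0.3 ]))]
scene paddle [(array([213.6, 197.7]), 0.77, array([442.4 ,  56.59,   0.  ]), array([436.52,  42.92,  12.9 ])), (array([160.7, 193.6]), 0.67, array([290.81, 166.43,   0.  ]), array([289.23, 159.58,   5.75]))]
scene lid_bar [(array([338.2, 144. ]), 0.8, array([ 665.38, -254.39,  325.  ]), array([ 661.67, -257.93,  328.14]))]
scene stud 55 53 [ 543.88 -184.71   56.97] [ 528.41 -200.07   55.15] [ 565.67 -164.02   60.47]
scene stud 64 12 [ 543.99 -185.22   67.66] [ 537.76 -188.51   64.19] [ 555.22 -175.07   71.59]
scene stud 76 15 [ 546.15 -182.98   80.24] [ 542.73 -188.18   76.64] [ 552.64 -176.09   84.38]
hub 44 [442.15  53.94  59.49] [428.86  38.91  56.44] [456.68  69.45  62.79]
side stud_seat [
[... 1411 characters left out ...]
66.42,  61.5 ]))]
wrist paddle [(array([216.6,  59.1]), 0.96, array([447.92,  51.76,   0.  ]), array([449.41,  45.06,  37.46])), (array([110.3,  39.2]), 0.83, array([309.03, 164.57,   0.  ]), array([316.59, 154.6 ,  26.14]))]
wrist lid_bar [(array([215.6,  57.6]), 0.17, array([460.72,  -5.18, 325.  ]), array([449.31,  46.9 ,  41.81]))]
wrist stud 55 324 [ 548.67 -175.59   57.27] [ 529.73 -196.47   55.  ] [ 569.76 -156.95   60.63]
wrist stud 64 37 [ 546.34 -174.33   67.72] [ 539.96 -185.08   64.28] [ 558.54 -166.17   71.89]
wrist stud 76 74 [ 548.71 -176.26   80.6 ] [ 542.28 -184.56   76.08] [ 556.41 -170.56   85.25]
hub 332 [445.67  59.4   60.8 ] [430.92  44.48  56.01] [460.02  74.36  64.2 ]
```

View pics/w4.png

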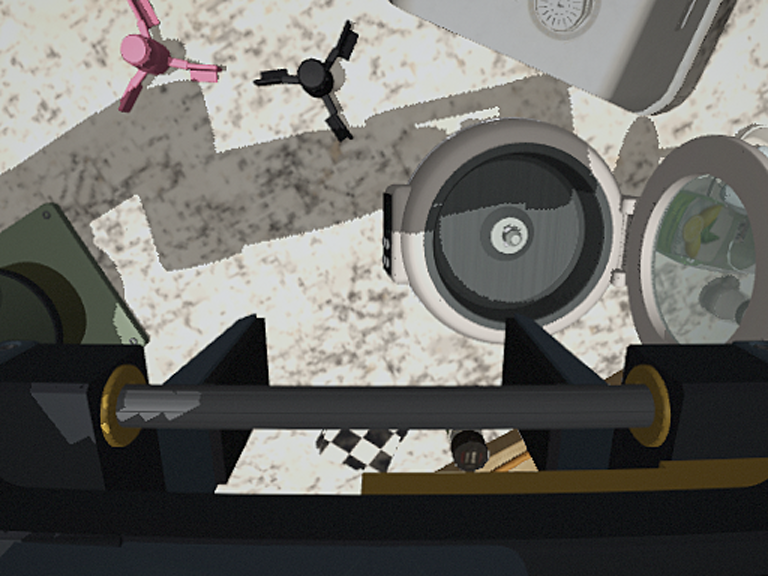

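The wrist view shows the lid standing at the right (700,240), the stud at (512,236) in the open pan, and the black paddle's hub at (314,76). The pink one at (145,52) is left alone. Going over the black paddle, turning so the gripper's long side will lie parallel to the hinge.

Emit:
{"op": "move_arm", "data": {
  "plan": [
    [[0.2, 1.6, -2.2], 8.2, 0.1],
    [[0.2, 1.6, -2.2], 8.2, 0.1],
    [[0.1, 1.6, -2.2], 8.2, 0.1],
    [[0.1, 1.6, -2.2], 8.2, 0.1],
    [[0.1, 1.6, -2.2], 8.2, 0.1]
  ]
}}

```text
time_s: 11.85
ee_pos: [441.3, -32.7, 277.2]
ee_rot: [180.0, 0.0, 103.2]
force: [0.4, 0.4, 0.0]
gripper_width: 82.4
gripper_force: 0.0
```

Emit:
{"op": "move_arm", "data": {
  "plan": [
    [[0.2, 1.6, -2.2], 8.2, 0.1],
    [[0.2, 1.6, -2.2], 8.2, 0.1],
    [[0.2, 1.6, -2.2], 8.2, 0.1],
    [[0.1, 1.6, -2.2], 8.2, 0.1],
    [[0.1, 1.6, -2.2], 8.2, 0.1]
  ]
}}

```text
time_s: 12.35
ee_pos: [449.4, 47.4, 167.3]
ee_rot: [180.0, 0.0, 144.2]
force: [-0.0, -0.5, 0.6]
gripper_width: 82.1
gripper_force: 0.0
```

Emit:
{"op": "move_arm", "data": {
  "plan": [
    [[0, 1.0, -2.0], 7.6, 0.1],
    [[0, 0, 0], 0, 0.1]
  ]
}}

```text
time_s: 12.55
ee_pos: [447.4, 57.4, 145.8]
ee_rot: [-179.8, -0.3, 151.5]
force: [-0.7, -0.4, 0.7]
gripper_width: 82.1
gripper_force: 0.0
```

```bash
python3 - <<'E'
from h import *
np.set_printoptions(precision=2,suppress=True)
s=env.state(); print(s["ee_pos"],s["ee_rot"],s["qpos"])
p=env.grab_frame("wrist"); X=cloud(p)
for l in ["hub_top"]:
    print([(np.array(r["point"]),round(r["score"],2),at_z(p,r["point"],62.5)) for r in env.landmark_of(p,l)[:2]])
d=np.hypot(X[...,0]-445,X[...,1]-60)
A=X[(d<30)&(X[...,2]>60)&(X[...,2]<65)]
print("hub",len(A),A.mean(0),A.min(0),A.max(0),np.median(A,0))
E
```

```text
[447.41  57.38 145.81] [-179.83   -0.27  151.51] [  5.84  10.81 110.82   0.02  58.69 -55.68]
[(array([423.1, 103.7]), 0.65, array([441.96, 210.34,  62.5 ])), (array([258. , 192.5]), 0.63, array([443.69,  61.91,  62.5 ]))]
hub 776 [445.38  60.21  61.57] [432.03  46.54  60.01] [458.91  73.5   63.72] [445.29  60.15  61.57]
```

Emit:
{"op": "move_arm", "data": {
  "plan": [
    [[-0.2, 0.3, -3.0], 0, 0.1],
    [[0, 0, -3.0], 0, 0.1],
    [[0, 0, -3.0], 0, 0.1],
    [[0, 0, -2.2], 0, 0.1],
    [[0, 0, 0], 0, 0.1]
  ],
  "squeeze": 15
}}

```text
time_s: 13.15
ee_pos: [446.4, 59.0, 35.0]
ee_rot: [-179.9, -0.2, 151.3]
force: [0.1, -0.3, 0.7]
gripper_width: 82.2
gripper_force: 0.0
```

Emit:
{"op": "move_arm", "data": {
  "plan": [
    [[0, 0, 0], 0, 0.3],
    [[0, 0, 0], 0, 0.45],
    [[0, 0, 0], 0, 0.6],
    [[0, 0, 0], 0, 0.8],
    [[0, 0, 0], 0, 1]
  ]
}}

```text
time_s: 13.65
ee_pos: [447.7, 59.7, 36.6]
ee_rot: [180.0, 0.1, 151.4]
force: [-0.0, -0.2, 0.1]
gripper_width: 44.8
gripper_force: 0.0
```

Emit:
{"op": "move_arm", "data": {
  "plan": [
    [[0, 0, 0], 0, 1],
    [[0, 0, 0], 0, 1],
    [[0, 0, 0], 0, 1]
  ],
  "squeeze": 50
}}

```text
time_s: 13.95
ee_pos: [447.1, 59.6, 36.1]
ee_rot: [-180.0, -0.0, 151.4]
force: [-1.6, -0.5, 3.1]
gripper_width: 29.4
gripper_force: 50.0
```

```bash
python3 - <<'E'
from h import *
np.set_printoptions(precision=2,suppress=True)
s=env.state(); print(s["ee_pos"],s["ee_rot"],s["force"],s["gripper_width"],s["gripper_force"])
p=env.grab_frame("wrist"); save(p,"w5.png",None,1)
X=cloud(p)
d=np.hypot(X[...,0]-445,X[...,1]-60)
A=X[(d<25)&(X[...,2]>58)&(X[...,2]<66)&(p["frame"].max(-1)<120)]
if len(A): print("hub",len(A),np.median(A,0),A.min(0),A.max(0))
E
```

```text
[447.15  59.56  36.08] [-179.98   -0.01  151.44] [-1.61 -0.55  3.12] 29.409090911278533 50.00081829121882
hub 1678 [440.28  64.53  61.37] [421.85  40.64  58.01] [468.72  84.56  65.98]
```

View pics/w5.png

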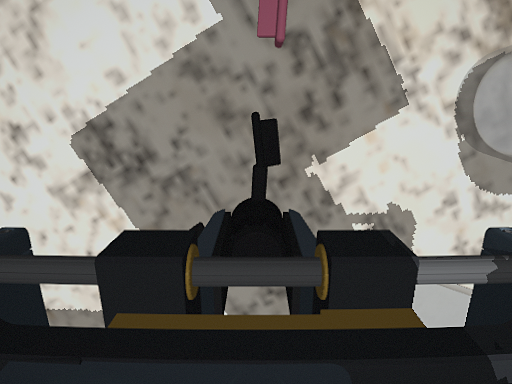

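The view shows the fingers closed on the black hub at (255,225), opening 29.4 mm. The pink paddle is only at the top edge. Lifting and carrying it over the stud.

Emit:
{"op": "move_arm", "data": {
  "plan": [
    [[0, 0, 1.5], 0, 1],
    [[0, 0, 3.5], 0, 1],
    [[0, 0, 4], 0, 1],
    [[0, 0, 4], 0, 1],
    [[0, 0, 4], 0, 1]
  ]
}}

```text
time_s: 14.5
ee_pos: [446.8, 59.8, 207.2]
ee_rot: [180.0, -0.0, 151.4]
force: [1.7, 0.2, -2.0]
gripper_width: 29.4
gripper_force: 50.0
```

Emit:
{"op": "move_arm", "data": {
  "plan": [
    [[1.0, -2.5, 0], 0, 1],
    [[1.3, -3, 0], 0, 1],
    [[1.3, -3, 0], 0, 1],
    [[1.3, -3, 0], 0, 1],
    [[1.3, -3, 0], 0, 1]
  ]
}}

```text
time_s: 15.0
ee_pos: [509.4, -86.3, 205.4]
ee_rot: [180.0, -0.1, 151.4]
force: [0.7, 0.6, -1.4]
gripper_width: 29.5
gripper_force: 50.0
```

Emit:
{"op": "move_arm", "data": {
  "plan": [
    [[1.3, -3, 0], 0, 1],
    [[1.3, -3, 0], 0, 1],
    [[1.0, -2.2, 0], 0, 1],
    [[0.5, -1.0, 0], 0, 1],
    [[0, 0, 0], 0, 1]
  ]
}}

```text
time_s: 15.5
ee_pos: [550.5, -178.0, 205.1]
ee_rot: [180.0, -0.1, 151.3]
force: [0.3, 1.2, -1.9]
gripper_width: 29.0
gripper_force: 50.0
```

```bash
python3 - <<'E'
from h import *
np.set_printoptions(precision=2,suppress=True)
s=env.state(); print(s["ee_pos"],s["ee_rot"],s["force"],s["gripper_width"],s["gripper_force"])
p=env.grab_frame("wrist"); save(p,"w6.png",None,1.5)
X=cloud(p)
d=np.hypot(X[...,0]-549,X[...,1]+176)
for lo,hi in((54,61),(76,88)):
    A=X[(d<25)&(X[...,2]>lo)&(X[...,2]<hi)]
    if len(A): print("stud",lo,len(A),np.median(A,0),A.min(0),A.max(0))
print([(np.array(r["point"]),round(r["score"],2),at_z(p,r["point"],58)) for r in env.landmark_of(p,"stud_seat")[:2]])
print(proj(p,[[549.2,-176.2,58],[549.2,-176.2,84]]))
E
```

```text
[ 550.46 -177.97  205.13] [179.99  -0.07 151.33] [ 0.31  1.16 -1.86] 29.03957524747553 49.9992581392803
stud 54 560 [ 547.98 -179.76   57.16] [ 529.16 -197.78   54.01] [ 570.14 -156.28   60.81]
stud 76 42 [ 546.09 -181.94   78.94] [ 542.28 -184.86   76.32] [ 552.94 -178.26   84.75]
[(array([256.9, 179.5]), 0.61, array([ 549.61, -175.65,   58.  ]))]
[[256.24 179.41]
 [256.21 185.43]]
```

View pics/w6.png

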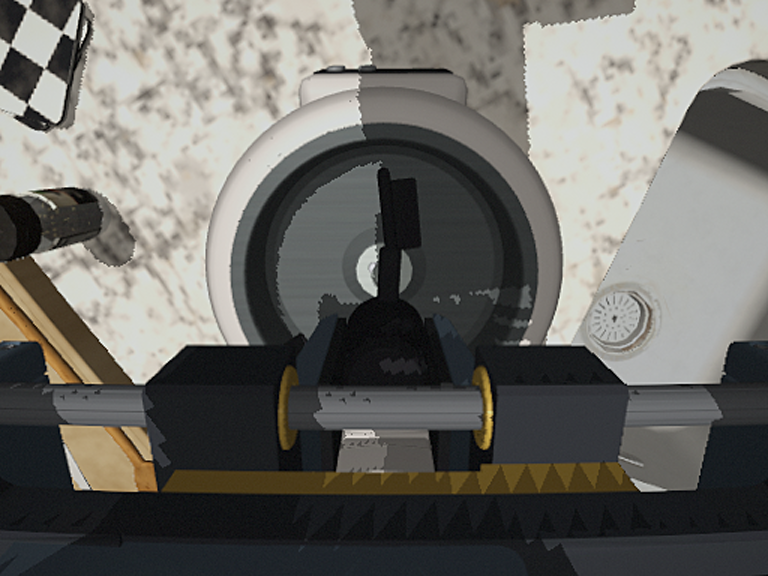

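The view shows the seat ring centred at picture (384,270), which matches my projected (256,180)×1.5. The paddle is held straight above. Lowering to just above the stud tip.

Emit:
{"op": "move_arm", "data": {
  "plan": [
    [[0, 0.1, -2.5], 0, 1],
    [[0, 0, -2.5], 0, 1],
    [[0, 0, -2.5], 0, 1],
    [[0, 0, -1.3], 0, 1],
    [[0, 0, 0], 0, 1]
  ]
}}

```text
time_s: 16.1
ee_pos: [548.8, -174.9, 116.4]
ee_rot: [-180.0, -0.2, 151.5]
force: [-0.3, -0.1, -1.1]
gripper_width: 29.2
gripper_force: 50.0
```

Emit:
{"op": "move_arm", "data": {
  "plan": [
    [[0, 0, -0.4], 0, 1],
    [[0, 0, -0.4], 0, 1],
    [[0, 0, -0.4], 0, 1],
    [[0, 0, -0.1], 0, 1],
    [[0, 0, 0], 0, 1]
  ]
}}

```text
time_s: 16.6
ee_pos: [550.3, -176.4, 105.0]
ee_rot: [180.0, 0.0, 151.4]
force: [-0.1, -0.1, -1.0]
gripper_width: 29.1
gripper_force: 50.0
```

Emit:
{"op": "move_arm", "data": {
  "plan": [
    [[0, 0, -0.3], 0, 1],
    [[0, 0, -0.3], 0, 1],
    [[0, 0, -0.2], 0, 1],
    [[0, 0, 0], 0, 1]
  ]
}}

```text
time_s: 17.0
ee_pos: [550.6, -177.0, 96.8]
ee_rot: [-180.0, 0.1, 151.4]
force: [0.9, -2.5, -1.0]
gripper_width: 29.1
gripper_force: 50.0
```

Emit:
{"op": "move_arm", "data": {
  "plan": [
    [[0, 0, -0.2], 0, 1],
    [[0, 0, -0.1], 0, 1],
    [[0, 0, 0], 0, 1]
  ]
}}

```text
time_s: 17.3
ee_pos: [550.8, -177.1, 95.1]
ee_rot: [-180.0, 0.1, 151.4]
force: [-1.9, -3.7, 5.3]
gripper_width: 29.6
gripper_force: 50.0
```

Emit:
{"op": "move_arm", "data": {
  "plan": [
    [[0, -0.1, -0.2], 0, 1],
    [[0, 0, -0.2], 0, 1],
    [[0, 0, 0], 0, 1]
  ],
  "squeeze": 60
}}

```text
time_s: 17.6
ee_pos: [551.4, -178.2, 91.9]
ee_rot: [-180.0, 0.2, 151.4]
force: [-0.3, -2.8, 5.5]
gripper_width: 29.3
gripper_force: 60.0
```

Emit:
{"op": "move_arm", "data": {
  "plan": [
    [[0, 0, -0.2], 0, 1],
    [[0, 0, -0.2], 0, 1],
    [[0, 0, 0], 0, 1]
  ]
}}

```text
time_s: 17.9
ee_pos: [550.1, -177.3, 84.7]
ee_rot: [180.0, -0.0, 151.4]
force: [2.5, -4.5, -7.5]
gripper_width: 28.9
gripper_force: 60.0
```

Clicked (the force dropped and now pulls down). Now pressing onto the seat.

Emit:
{"op": "move_arm", "data": {
  "plan": [
    [[0, 0, -0.2], 0, 1],
    [[0, 0, 0], 0, 1],
    [[0, 0, 0], 0, 1]
  ]
}}

```text
time_s: 18.2
ee_pos: [550.3, -177.2, 83.7]
ee_rot: [180.0, -0.0, 151.4]
force: [1.4, -2.0, -4.3]
gripper_width: 29.3
gripper_force: 60.0
```

Emit:
{"op": "move_arm", "data": {
  "plan": [
    [[0, 0, -0.1], 0, 1],
    [[0, 0, 0], 0, 1],
    [[0, 0, 0], 0, 1]
  ]
}}

```text
time_s: 18.5
ee_pos: [550.4, -177.3, 83.6]
ee_rot: [180.0, 0.0, 151.4]
force: [-0.6, -3.1, 4.2]
gripper_width: 29.2
gripper_force: 60.0
```

Emit:
{"op": "move_arm", "data": {
  "plan": [
    [[0, 0, -0.1], 0, 1],
    [[0, 0, 0], 0, 1],
    [[0, 0, 0], 0, 1]
  ]
}}

```text
time_s: 18.8
ee_pos: [550.4, -177.3, 83.5]
ee_rot: [180.0, 0.0, 151.4]
force: [-1.8, -2.6, 9.2]
gripper_width: 29.2
gripper_force: 60.0
```

```bash
python3 - <<'E'
from h import *
s=env.state(); print(s["ee_pos"],s["force"])
E
```

```text
[ 550.3887721  -177.27585417   83.51796206] [-1.82863304 -2.61525512  9.24823134]
```

Emit:
{"op": "move_arm", "data": {
  "plan": [
    [[0, 0, -0.1], 0, 1],
    [[0, 0, 0], 0, 1],
    [[0, 0, 0], 0, 1],
    [[0, 0, 0], 0, 1],
    [[0, 0, 0], 0, 1]
  ]
}}

```text
time_s: 19.3
ee_pos: [550.5, -177.3, 83.5]
ee_rot: [180.0, 0.1, 151.4]
force: [-3.6, -0.6, 15.3]
gripper_width: 29.5
gripper_force: 60.0
```

```bash
python3 - <<'E'
from h import *
np.set_printoptions(precision=2,suppress=True)
p=env.grab_frame("side"); save(p,"s9.png",(140,80,420,290),2.85)
X=cloud(p); im=p["frame"].astype(int)
ex=np.array([.88,-.475]); h=np.array([642,-227.]); q=(X[...,:2]-h)@ex; w=(X[...,:2]-h)@np.array([.475,.88])
m=(X[...,2]>130)&(X[...,2]<295)&(np.abs(q)<60)&(np.abs(w)<115)&(im.min(-1)>110)
print(m.sum(),np.polyfit(X[m][:,2],q[m],1))
for _ in range(4):
    env.grab_frame("wrist"); s=env.state(); print(s["ee_pos"],s["force"],s["gripper_force"])
E
```

```text
440 [-0.    5.36]
[ 550.45 -177.35   83.53] [-3.96 -1.82 15.44] 60.00560484069865
[ 550.45 -177.32   83.52] [-3.67 -1.45 15.35] 60.00566285481909
[ 550.43 -177.33   83.51] [-4.68 -1.82 14.6 ] 60.00564962385397
[ 550.44 -177.31   83.5 ] [-4.34 -1.35 15.5 ] 60.00563560446608
```

View pics/s9.png

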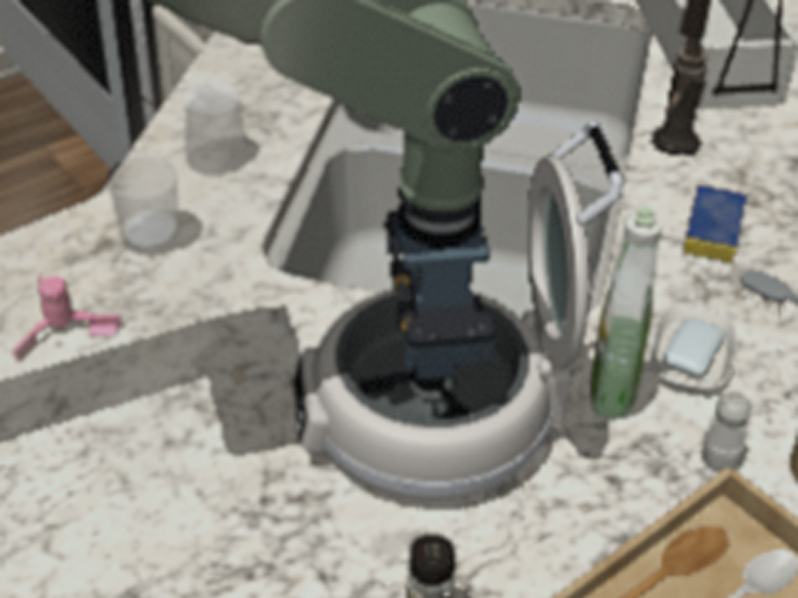

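The view shows the lid upright at (560,260) clear of the bottle, the paddle seated in the pan under the gripper, and the bystanders standing where they were. The push is steady at about 15 N and the height matches fully home.

```bash
python3 -c "
from workcell import env
print(env.job_done())"
```

```text
the job is handed in; nothing more can be done
None
```

The job is handed in: the lid stands upright by itself, and the paddle is clicked fully home on the stud and still held down with about 15 N. In the last picture nothing else on the worktop had moved.

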